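Press home both end strips of a painted panel and rack it

TASK

The red painted panel has an end strip at each end, one brass and one black, that still stands proud of the wood. Carry the panel to the steel stop and push its brass end against the stop's steel face until that strip is fully home, then turn the panel round and push the black strip home the same way; press the strips with the stop, never with the fingers. Then slide the panel, painted side up and end first, into the slot of the wooden rack until it reaches the back, let go of it, and leave the cup, ruler, scissors and paint jar where they are.

Things in the scene. Friction and masses are not known exactly. Their poses are not given: they have to be found in the camera images.
- panel: Red wooden panel with gold line drawing on its top, 160 mm long (x) x 60 mm wide (y) x 14 mm thick, about 0.15 to 0.3 kg with its strips, lying flat on the table, painted side up. Origin: centre of the underside; x along its length towards the brass strip, z up. Both long sides are plain and free to be gripped (60 mm apart).
- brass_strip (a joint): How far (m) the brass strip at the panel's +x end is pushed in: 0 = its inner face stands 12 mm off the wood, 0.012 = fully home; starts at 0 to 0.004. A bar 6 mm thick along the panel, 54 mm wide, 12 mm high, on two captive dowels, its lower edge 1 mm above the panel's underside. It slides stiffly (about 7 N) and stays where left. Home, its outer face is 86 mm from the panel's centre.
- black_strip (a joint): The same for the black end strip, at the panel's -x end: 0 = 12 mm off the wood, 0.012 = fully home; same size and stiffness.
- stop: Fixed stop: a bent steel bracket over a dark timber block, 120 mm wide (y), 50 mm high (two bolt heads on top reach 55 mm), 68 mm deep. Origin: on the table at the middle of the flat upright steel face, which looks to its -x (roughly towards the robot); push the panel towards its +x.
- rack: Fixed wooden rack. Head 96 mm wide, 65 deep, 58 high, with a level slot open to its -x (roughly towards the robot): 68 mm wide, 20 high, 55 deep to a solid back, floor 30 mm above the table. Origin: on the table below the middle of the slot's mouth; x points into the slot. A panel with strips home that touches the back has its centre at x = -0.031, underside 30 mm up.
- slot_mouth (a point): Middle of the slot's mouth, level with the slot floor (30 mm above the table). In front of it (rack -x) a tongue 36 mm wide and 90 mm long, level with the slot floor, carries the rest of the panel and leaves the fingers room beside it, above a base plate 84 mm wide, 50 mm long and 12 mm high.
- cup: green plastic cup, open at the top, 72 mm across, 105 mm tall; loose, to be left alone. Origin: centre of its underside.
- ruler: dark wooden ruler lying flat, 300 x 34 x 8 mm (its x axis runs along it); loose, to be left alone. Origin: centre of its underside.
- scissors: scissors lying flat, steel blades, brass loops, about 175 mm long, 10 mm high (blades along its +x; origin at the pivot); loose, to be left alone.
- paint_jar: small round paint jar with a red lid, 56 mm across, 65 mm tall; loose, to be left alone. Origin: centre of its underside.
Things that resemble listed ones, but are neither listed nor needed, are in the scene too. What is shaped like the stop but blue or purple is not meant.

How it is judged:
By the outcome, as a careful person would: the job done as asked, in the order asked, and still so for the second after the job is handed in, with the robot touching nothing.
It also fails if it takes over 72 s, if anything falls off the work surface, if the arm or the gripper's body presses on something with over 40 N, if the wrist force passes 120 N, or if a joint passes its speed limit or range.

ROBOT

A 6-joint arm with a two-finger parallel gripper is mounted at the origin on the work surface. World frame = base frame: x ahead of the robot, y to its left, z up, the work surface at z = 0. Lengths are in m, angles in rad, forces in N, time in s.
With the tool pointing down it reaches from about 0.3 to 0.775 m from the base axis. Payload 14.6 kg.
Tool frame: the origin (TCP) lies midway between the tips of the shut fingers; the grasp point (between the pads) lies 19 mm behind it (tcp_to_grasp is the distance from the TCP to the grasp point, in m); z points along the fingers, y is the line along which they close (so a half turn about z gives the same grasp; the last joint's range is limited). The gripper opens to 94 mm and grips with 3 to 60 N. Pads are 16 mm wide; open, the fingers measure 119 mm over their backs; the gripper's body (75 mm by 177 mm) begins 78 mm behind the grasp point.
Start: joints at [-1.261, 0.3, 1.521, -0, 1.321, -0.067], TCP at [0.202, -0.511, 0.205] pointing down, gripper open.
Joint ranges: [-3.03, 3.03], [-0.79, 2.21], [0.23, 2.52], [-1.04, 4.18], [0, 3.07], [-2.55, 2.55]. Speed limits (rad/s): [2.22, 2.22, 2.57, 3.14, 3.14, 3.14].

INTERFACE

Orientations are given as [roll, pitch, yaw] about the fixed x, y, z axes, in that order (R = Rz(yaw) Ry(pitch) Rx(roll)).
In Python, from station import * gives the robot as it stands.
- The arm moves only by the tool send_rows, never from a script. Its argument "motion" is a list of rows, each a list of 3 entries, a list of its own where there are three numbers: the shift along the tool's x, y, z in units of 0.03 m (1.0 is 0.03 m), then the turn, a rotation vector about the tool's x, y, z in units of 0.12 rad (1.0 is 0.12 rad), then the opening, from -1 (shut) to 1 (fully open). In form: [[[x, y, z], [rx, ry, rz], grip], ...]. A call has 1 to 12 rows; each row shifts and turns the commanded pose from where the row before left it, along the tool's axes as they then stand; what a row does not reach is not made up. A row lasts 1/10 s, in which the tool goes at most 50 mm and 8.59 degrees, less where a joint would pass 70% of its speed; a pose out of reach is approached as far as the arm can. A call with a number of a shift or a turn outside -1 to 1 is refused whole. A call with a gripper value outside its range is refused whole. The fingers move at their own pace and stop on an object; "squeeze" is the grip in N (left out, the last holds). Time passes only in rows, so rows that do not move let the fingers close. It gives the time, the measured TCP pose, the force, the opening and the grip force at its end, in the units of the state.
- get_obs(): the state, without advancing time (a new reading comes with each control period).
- camera(name): name is "side" or "top" or "wrist"; returns a dict with "pixels" (384x512x3 uint8, red, green, blue), "depth" (384x512 float32, m along the optical axis (not along the pixel's ray), 0 where there is no reading), "fx", "fy", "cx", "cy" (pixels), "rvec" (rotation vector, rad) and "tvec" (3), from world to camera coordinates, as OpenCV has them. Camera axes: x right, y down, z forward; pixel columns grow to the right and rows downward; lengths in m; the calibration is good to about 2 mm. A picture is of the moment at which its call begins.
- hand_in(): hands the job in; it is judged then, once.
The state is a dict: "time_s": time; "qpos": joint angles; "joint_vel": joint speeds; "tau": joint torques, N m; "ee_pos": TCP position; "eef_rot": TCP orientation; "force": force on the tool from outside, world axes, zero at the start; "moment": the same for the moment, N m; "grip_width": finger opening in m; "grip_force": force on a finger pad.
Only numpy, scipy, OpenCV 4.12 (cv2) and the standard library are available. Lean on these libraries where they do the work, as an engineer would, in place of code of your own. Each camera call takes 0.05 s, during which the arm holds its last target. There are 200 camera calls.

## Working session

There is one attempt and no reset: what is moved stays moved. The work goes in short steps, Python scripts to look and compute and a tool call to move; the robot and the scene stay as the last step left them, time stands still between calls to the robot, and variables do not carry over. Pictures are saved under pics/ and viewed, at most 13 in all, crops included, and the job is handed in when it is done.

Besides the shell and the picture viewer there is one more tool, called after ">>>" as name(argument=value, ...) on one line, values as JSON. send_rows: Moves the arm, as the interface text tells. Its arguments: {"type":"object","properties":{"motion":{"type":"array"},"squeeze":{"type":"number"}},"required":["motion"]}

```bash
ls; mkdir -p pics
cat > h.py <<'E'
from station import *
import numpy as np, cv2
def cam(n):
    c=camera(n); R=cv2.Rodrigues(np.array(c["rvec"],float))[0]; c["R"]=R; c["t"]=np.array(c["tvec"],float).ravel(); c["o"]=-R.T@c["t"]; return c
def ray(c,u,v,z):
    d=c["R"].T@np.array([(u-c["cx"])/c["fx"],(v-c["cy"])/c["fy"],1.0]); return c["o"]+d*(z-c["o"][2])/d[2]
def pts(c):
    v,u=np.mgrid[:384,:512]; z=c["depth"]; p=np.stack([(u-c["cx"])/c["fx"]*z,(v-c["cy"])/c["fy"]*z,z],-1); return (p-c["t"])@c["R"]
def save(c,f): cv2.imwrite("pics/"+f,cv2.cvtColor(c["pixels"],cv2.COLOR_RGB2BGR))
E
python3 - <<'E'
from h import *
for n in("top","side"):
    c=cam(n); save(c,n+"0.png"); print(n,c["o"],c["fx"])
    np.savez(n+"0.npz",**{k:c[k] for k in c})
s=get_obs(); print(s)
E
```

```text
pics
top [ 0.40560739 -0.07424009  1.60784534] 411.8387592086507
side [-0.29154254  0.8578744   0.8716383 ] 428.2710388491424
{'time_s': 0.1, 'qpos': array([-1.26062637e+00,  3.00408623e-01,  1.52151810e+00, -2.50424856e-06,
        1.32070316e+00, -6.65603153e-02]), 'joint_vel': array([-0.00087292, -0.0012813 , -0.00198227,  0.00139776,  0.00038151,
        0.00050093]), 'tau': array([-3.31135161e-04, -5.32643545e+01, -3.53282082e+01,  7.08812289e-02,
        2.35169084e-02, -3.68366636e-05]), 'ee_pos': array([ 0.2022797 , -0.51119737,  0.20494724]), 'eef_rot': array([-3.14055756e+00, -6.65672868e-05,  3.76730863e-01]), 'force': array([0.41293496, 0.8217048 , 0.21281301]), 'moment': array([ 0.01963701, -0.01158823,  0.01242067]), 'grip_force': 0.0, 'grip_width': 0.09392476051918772}
```

View pics/top0.png

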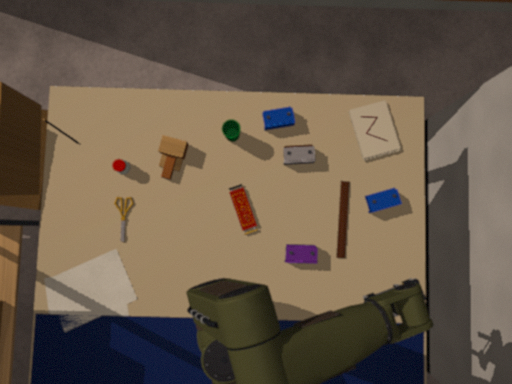

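View pics/side0.png

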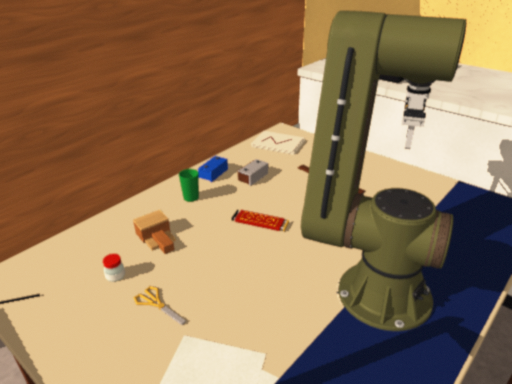

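The top view shows the red panel at (243,208), the grey steel stop at (299,155), the rack at (172,157), the cup at (231,130), the ruler at (343,220), the scissors at (124,217) and the jar at (120,165).
- **Could be taken for the stop:** blue (278,119), blue (383,200) and purple (301,254). I choose grey (299,155).
- **Could be taken for the panel:** the red jar lid (120,165) and the dark ruler (343,220). I choose the red panel with gold lines (243,208).

I'll check the choice in a close crop and measure.

Run:
```python
from h import *
c=dict(np.load("top0.npz")); 
a=c["pixels"][90:265,150:350]; b=cv2.resize(cv2.cvtColor(a,cv2.COLOR_RGB2BGR),None,fx=3.4,fy=3.4,interpolation=cv2.INTER_CUBIC); cv2.imwrite("pics/crop.png",b)
P=pts(c); hsv=cv2.cvtColor(c["pixels"],cv2.COLOR_RGB2HSV)
def rect(m,name):
    q=P[m][:, :2].astype(np.float32); r=cv2.minAreaRect(q); print(name,len(q),np.round(r[0],4),np.round(r[1],4),round(r[2],1),"z",np.round(np.percentile(P[m][:,2],[5,50,95]),4))
box=lambda u0,u1,v0,v1:(lambda m:(m.__setitem__((slice(v0,v1),slice(u0,u1)),True),m)[1])(np.zeros((384,512),bool))
z=P[...,2]
rect(box(225,262,180,236)&(z>0.006),"panel")
rect(box(225,262,180,236)&(z>0.006)&((hsv[...,0]<8)|(hsv[...,0]>170))&(hsv[...,1]>150),"red")
rect(box(280,320,140,170)&(z>0.044),"stop top")
rect(box(155,190,130,162)&(z>0.052),"rack head")
rect(box(155,190,130,185)&(z>0.024)&(z<0.04),"tongue")
rect(box(215,245,115,145)&(z>0.09),"cup")
rect(box(110,130,155,175)&(z>0.05),"jar")
rect(box(330,355,175,262)&(z>0.004),"ruler")
print(np.percentile(z[265:280,100:180],[5,50,95]))
```

```text
panel 772 [ 0.4869 -0.0408] [0.2098 0.1406] 1.9 z [0.007  0.0136 0.02  ]
red 357 [ 0.4795 -0.0402] [0.1624 0.0579] 21.1 z [0.0084 0.0142 0.02  ]
stop top 509 [ 0.5944 -0.1597] [0.1236 0.3956] 48.3 z [0.0453 0.0509 0.0581]
rack head 418 [0.5935 0.0876] [0.4864 0.0974] 52.1 z [0.0537 0.0582 0.0653]
tongue 234 [0.6683 0.2387] [0.0731 0.1645] 56.9 z [0.0251 0.0301 0.0369]
cup 93 [ 0.6043 -0.0122] [0.4105 0.0688] 7.8 z [0.0931 0.1042 0.1105]
jar 152 [0.5227 0.1911] [0.5799 0.0472] 66.1 z [0.0572 0.0644 0.0701]
ruler 901 [ 0.455 -0.274] [0.3354 0.4001] 0.4 z [0.0043 0.0076 0.0151]
[-5.91075795e-03  9.34785788e-05  6.29415777e-03]
```

View pics/crop.png

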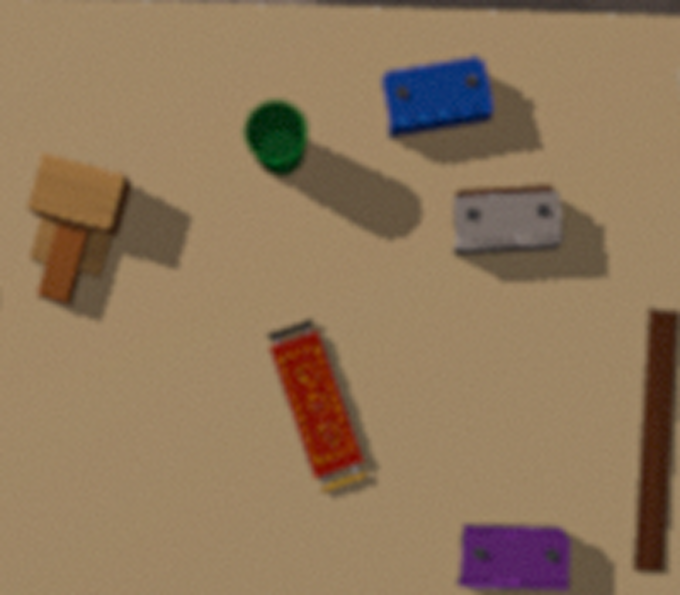

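The crop shows the panel with its black strip at the upper-left end (crop 290,330) and brass at the lower-right end (345,483). The stop is the grey bracket on dark timber (508,220), with its face looking down the image. Next I'll refine this with rays onto known heights.

```bash
cat >> h.py <<'E'
def rr(c,m,z):
    m=cv2.morphologyEx(m.astype(np.uint8),cv2.MORPH_OPEN,np.ones((2,2),np.uint8)); cs,_=cv2.findContours(m,cv2.RETR_EXTERNAL,cv2.CHAIN_APPROX_NONE); k=max(cs,key=cv2.contourArea)[:,0]
    q=np.array([ray(c,u,v,z)[:2] for u,v in k],np.float32); r=cv2.minAreaRect(q)
    print(len(q),"c",np.round(r[0],4),"size",np.round(r[1],4),"ang",round(r[2],1)); return r
def sub(m,u0,u1,v0,v1):
    o=np.zeros(m.shape,bool); o[v0:v1,u0:u1]=m[v0:v1,u0:u1]; return o
E
python3 - <<'E'
from h import *
c=dict(np.load("top0.npz")); hsv=cv2.cvtColor(c["pixels"],cv2.COLOR_RGB2HSV).astype(int); H,S,V=hsv[...,0],hsv[...,1],hsv[...,2]
for (u,v) in [(299,155),(299,148),(299,164),(172,146),(168,172),(180,172),(243,208),(250,140),(330,120)]: print((u,v),hsv[v,u])
print("panel");rr(c,sub(((H<12)|(H>170))&(S>180),225,265,180,240),.014)
print("stop");rr(c,sub((S<60)&(V>70),278,325,140,172),.05)
print("head");rr(c,sub((H<20)&(S>120)&(V>150),155,192,130,162),.058)
print("tongue");rr(c,sub((H<14)&(S>150),158,184,154,184),.03)
E
```

```text
(299, 155) [ 10  33 116]
(299, 148) [ 11  34 119]
(299, 164) [16 87 85]
(172, 146) [ 16 150 141]
(168, 172) [ 13 201 114]
(180, 172) [17 90 99]
(243, 208) [  4 224 123]
(250, 140) [ 17  88 101]
(330, 120) [ 17  93 157]
panel
111 c [ 0.477  -0.0436] size [0.1568 0.0552] ang 20.8
stop
88 c [ 0.6857 -0.2538] size [0.062  0.1156] ang 1.7
head
43 c [0.7311 0.2254] size [0.0798 0.0112] ang 77.5
tongue
62 c [0.6303 0.2471] size [0.0367 0.0884] ang 77.5
```

```bash
cat >> h.py <<'E'
from scipy.spatial.transform import Rotation as Ro
def plan(x,y,z,yaw):
    s=get_obs(); R=Ro.from_euler("xyz",s["eef_rot"]); T=Ro.from_euler("xyz",[np.pi,0,yaw])
    d=R.inv().apply(np.array([x,y,z])-s["ee_pos"])/0.03; w=(R.inv()*T).as_rotvec()/0.12
    print("t",s["time_s"],"ee",np.round(s["ee_pos"],4),"rot",np.round(s["eef_rot"],3),"F",np.round(s["force"],1),"w",round(s["grip_width"],4)); print("shift units",np.round(d,2),"turn units",np.round(w,2))
E
python3 -c "
from h import *
plan(.477,-.0436,.2,.363)"
```

```text
t 0.1 ee [ 0.2023 -0.5112  0.2049] rot [-3.141 -0.     0.377] F [0.4 0.8 0.2] w 0.0939
shift units [ 14.25 -11.12   0.18] turn units [-0.01 -0.    0.11]
```

>>> send_rows(motion=[[[0.5,-0.4,0],[0,0,0.1],1],[[0.8,-0.62,0],[0,0,0],1],[[0.8,-0.62,0],[0,0,0],1],[[0.8,-0.62,0],[0,0,0],1],[[0.8,-0.62,0],[0,0,0],1],[[0.8,-0.62,0],[0,0,0],1],[[0.8,-0.62,0],[0,0,0],1],[[0.8,-0.62,0],[0,0,0],1],[[0.8,-0.62,0],[0,0,0],1],[[0.8,-0.62,0],[0,0,0],1],[[0.8,-0.62,0],[0,0,0],1],[[0.8,-0.62,0],[0,0,0],1]])

```text
time_s: 1.3
ee_pos: [0.3859, -0.2082, 0.2053]
eef_rot: [-3.141, 0.0, 0.365]
force: [0.7, 0.0, 0.1]
grip_width: 0.0943
grip_force: 0.0
```

>>> send_rows(motion=[[[0.8,-0.62,0],[0,0,0],1],[[0.8,-0.62,0],[0,0,0],1],[[0.8,-0.62,0],[0,0,0],1],[[0.8,-0.62,0],[0,0,0],1],[[0.8,-0.62,0],[0,0,0],1],[[0.6,-0.5,0],[0,0,0],1],[[0.3,-0.2,0.1],[0,0,0],1],[[0,0,0],[0,0,0],1]])

```text
time_s: 2.1
ee_pos: [0.4822, -0.0499, 0.2017]
eef_rot: [-3.141, 0.001, 0.366]
force: [0.2, -0.3, 0.6]
grip_width: 0.094
grip_force: 0.0
```

Run:
```python
from h import *
c=cam("wrist"); save(c,"w1.png"); np.savez("w1.npz",**c)
hsv=cv2.cvtColor(c["pixels"],cv2.COLOR_RGB2HSV).astype(int); H,S,V=hsv[...,0],hsv[...,1],hsv[...,2]
r=rr(c,((H<12)|(H>170))&(S>180),.014)
print(c["o"]); plan(r[0][0],r[0][1],.06,np.radians(r[2]))
```

```text
359 c [ 0.4783 -0.0374] size [0.1577 0.058 ] ang 21.1
[ 0.55047746 -0.0230875   0.37999722]
t 2.15 ee [ 0.4819 -0.0506  0.2019] rot [-3.141e+00  1.000e-03  3.650e-01] F [ 0.3 -0.  -0.2] w 0.094
shift units [ 0.05 -0.45  4.73] turn units [-0.    0.01 -0.03]
```

View pics/w1.png

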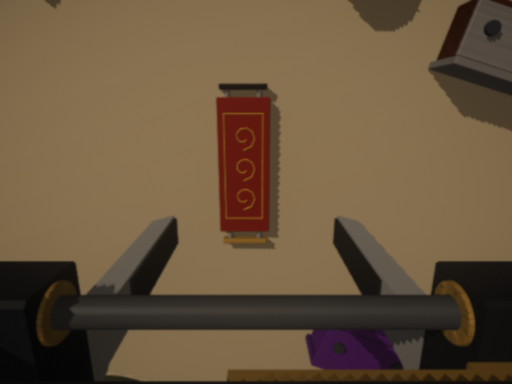

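The wrist view confirms the red panel between the fingers: centre (244,165), black strip at the far end (243,87), brass at the near end (245,241). Next I'll descend and grip.

>>> send_rows(motion=[[[0,-0.4,0.6],[0,0,0],1],[[0,0,0.9],[0,0,0],1],[[0,0,0.9],[0,0,0],1],[[0,0,0.9],[0,0,0],1],[[0,0,0.9],[0,0,0],1],[[0,0,0.9],[0,0,0],1],[[0,0,0.8],[0,0,0],1],[[0,0,0.5],[0,0,0],1],[[0,0,0.15],[0,0,0],1],[[0,0,0],[0,0,0],1]], squeeze=20)

```text
time_s: 3.15
ee_pos: [0.4776, -0.04, 0.0059]
eef_rot: [-3.141, 0.001, 0.364]
force: [-0.2, -0.1, -0.0]
grip_width: 0.0938
grip_force: 0.0
```

```bash
python3 -c "
from h import *
plan(.4783,-.0385,.003,.366)"
```

```text
t 3.15 ee [ 0.4776 -0.04    0.0059] rot [-3.141e+00  1.000e-03  3.640e-01] F [-0.2 -0.1 -0. ] w 0.0938
shift units [ 0.04 -0.04  0.1 ] turn units [-0.    0.01 -0.02]
```

Lower another 3 mm, then close with a moderate grip and raise the squeeze.

>>> send_rows(motion=[[[0,-0.04,0.1],[0,0,0],1],[[0,0,0],[0,0,0],-1],[[0,0,0],[0,0,0],-1],[[0,0,0],[0,0,0],-1],[[0,0,0],[0,0,0],-1],[[0,0,0],[0,0,0],-1],[[0,0,0],[0,0,0],-1],[[0,0,0],[0,0,0],-1]], squeeze=15)

```text
time_s: 3.95
ee_pos: [0.4775, -0.0381, 0.0031]
eef_rot: [3.142, -0.0, 0.365]
force: [-0.5, 0.6, 4.0]
grip_width: 0.0601
grip_force: 15.0
```

>>> send_rows(motion=[[[0,0,0],[0,0,0],-1],[[0,0,0],[0,0,0],-1],[[0,0,-0.3],[0,0,0],-1],[[0,0,-0.6],[0,0,0],-1],[[0,0,-0.6],[0,0,0],-1],[[0,0,0],[0,0,0],-1]], squeeze=50)

```text
time_s: 4.55
ee_pos: [0.4785, -0.0383, 0.05]
eef_rot: [3.14, -0.003, 0.365]
force: [-0.8, 0.1, -1.2]
grip_width: 0.0592
grip_force: 50.0
```

Run:
```python
from h import *
c=cam("wrist"); save(c,"w2.png"); np.savez("w2.npz",**c)
plan(.50,-.24,.1,.03+np.pi)
```

```text
t 4.6 ee [ 0.4779 -0.0382  0.0486] rot [ 3.141e+00 -2.000e-03  3.650e-01] F [-0.1  0.8 -1.4] w 0.0593
shift units [-1.71  6.55 -1.71] turn units [ 2.000e-02  1.000e-02 -2.339e+01]
```

View pics/w2.png

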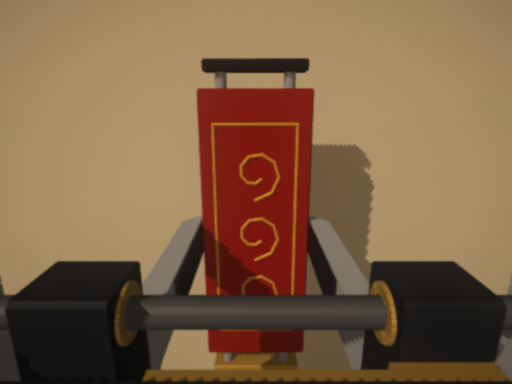

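The panel is held level: black strip at (255,65), brass at (257,360), both still proud. Next I'll carry it in front of the stop, facing it, and measure the stop.

>>> send_rows(motion=[[[0,0,-0.7],[0,0,0],-1],[[-0.1,0.5,-0.8],[0,0,0],-1],[[-0.23,0.8,-0.88],[0,0,0],-1],[[-0.25,0.93,0],[0,0,0],-1],[[-0.25,0.93,0],[0,0,0],-1],[[-0.25,0.93,0],[0,0,0],-1],[[-0.25,0.93,0],[0,0,0],-1],[[-0.25,0.9,0],[0,0,0.3],-1],[[-0.25,0.6,0],[0,0,0.7],-1],[[0,0.35,0],[0,0,0.9],-1],[[0,0,0],[0,0,0.9],-1],[[0,0,0],[0,0,0],-1]])

```text
time_s: 5.8
ee_pos: [0.4973, -0.2507, 0.118]
eef_rot: [-3.141, 0.002, 0.027]
force: [-0.3, 0.3, -2.1]
grip_width: 0.0596
grip_force: 50.0
```

Run:
```python
from h import *
c=cam("wrist"); save(c,"w3.png"); np.savez("w3.npz",**c)
plan(.50,-.25,.12,.03)
print(c["o"])
```

```text
t 5.85 ee [ 0.4974 -0.2505  0.1182] rot [-3.141e+00  1.000e-03  3.100e-02] F [-0.1 -0.3 -1.3] w 0.0593
shift units [ 0.09 -0.01 -0.06] turn units [-0.01  0.01  0.01]
[ 0.57052967 -0.24840988  0.29623746]
```

View pics/w3.png

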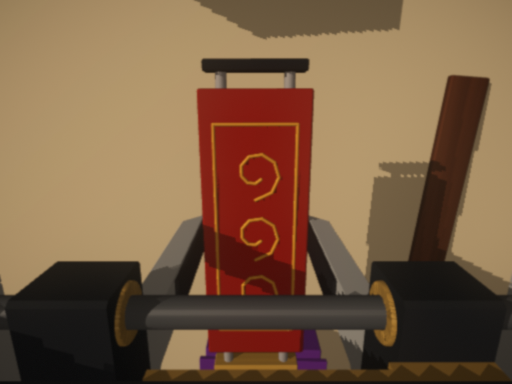

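The stop isn't in this wrist view. It shows only the panel, the ruler at (450,160) and purple under the rear. I'll refine the stop's yaw and face from the top picture.

Run:
```python
from h import *
w=dict(np.load("w3.npz")); print("view top edge",ray(w,256,0,.05),ray(w,256,0,.0))
c=dict(np.load("top0.npz")); hsv=cv2.cvtColor(c["pixels"],cv2.COLOR_RGB2HSV).astype(int); H,S,V=hsv[...,0],hsv[...,1],hsv[...,2]
# face edge: per column lowest stop pixel, subpixel from S crossing at 55
g=cv2.cvtColor(c["pixels"],cv2.COLOR_RGB2GRAY).astype(int)
print(S[156:172,292]); print(V[156:172,292])
m=sub((S<60)&(V>70),278,325,140,172)
def edge(last):
    q=[]
    for u in range(287,313):
        v=np.where(m[:,u])[0]; q.append(ray(c,u,(v.max()+.5) if last else v.min()-.5,.05)[:2])
    q=np.array(q); f=np.polyfit(q[:,1],q[:,0],1); print("edge x at y=-.254",np.polyval(f,-.254),"yaw",np.degrees(-np.arctan(f[0])),"rms",np.std(q[:,0]-np.polyval(f,q[:,1])))
edge(1);edge(0)
q=np.array([ray(c,u,v,.05)[:2] for v,u in zip(*np.where(m))]); print(q.mean(0)); W,E=np.linalg.eigh(np.cov(q.T)); print(np.degrees(np.arctan2(E[1,0],E[0,0])), np.sqrt(W*12))
m=sub((H>115)&(S>80),270,330,235,275); print("purple"); rr(c,m,.05)
t=cam("top"); np.savez("top1.npz",**t); save(t,"top1.png")
```

```text
view top edge [ 0.63984513 -0.24686935  0.05      ] [ 0.65392005 -0.24655654  0.        ]
[38 38 36 37 39 34 32 45 77 92 92 87 96 93 92 93]
[121 120 120 116 111 104  95  73  76  94 100 103 104 124 149 156]
edge x at y=-.254 0.6604664919183683 yaw 5.818106538772508 rms 0.001390104138709881
edge x at y=-.254 0.7222357744761295 yaw 3.8818442592682105 rms 0.0012195371063333201
[ 0.69042936 -0.24901083]
-174.5056887624285 [0.06187092 0.11780925]
purple
91 c [ 0.312  -0.2686] size [0.1194 0.0672] ang 88.9
```

>>> send_rows(motion=[[[0,0,0],[0,0,-0.5],-1],[[0,0,0],[0,0,-1],-1],[[0,0,0],[0,0,-1],-1],[[0,0,0],[0,0,-1],-1],[[0,0,0],[0,0,-1],-1],[[0,0,0],[0,0,-1],-1],[[0,0,0],[0,0,-1],-1],[[0,0,0],[0,0,-1],-1],[[0,0,0],[0,0,-1],-1],[[0,0,0],[0,0,-1],-1],[[0,0,0],[0,0,-1],-1],[[0,0,0],[0,0,-1],-1]])

```text
time_s: 7.1
ee_pos: [0.4977, -0.2502, 0.119]
eef_rot: [-3.141, -0.0, 1.417]
force: [0.0, 0.1, -2.2]
grip_width: 0.0596
grip_force: 50.0
```

>>> send_rows(motion=[[[0,0,0],[0,0,-1],-1],[[0,0,0],[0,0,-1],-1],[[0,0,0],[0,0,-1],-1],[[0,0,0],[0,0,-1],-1],[[0,0,0],[0,0,-1],-1],[[0,0,0],[0,0,-1],-1],[[0,0,0],[0,0,-1],-1],[[0,0,0],[0,0,-1],-1],[[0,0,0],[0,0,-1],-1],[[0,0,0],[0,0,-1],-1],[[0,0,0],[0,0,-1],-1],[[0,0,0],[0,0,-1],-1]])

```text
time_s: 8.3
ee_pos: [0.4977, -0.2502, 0.119]
eef_rot: [3.141, -0.0, 2.857]
force: [0.9, 0.2, -2.9]
grip_width: 0.0593
grip_force: 50.0
```

>>> send_rows(motion=[[[0,0,0],[0,0,-1],-1],[[0,0,0],[0,0,-1],-1],[[0,0,0],[0,0,-1],-1],[[0,0,0],[0,0,-0.3],-1],[[0,0,0],[0,0,0],-1]])

```text
time_s: 8.8
ee_pos: [0.4978, -0.2503, 0.1191]
eef_rot: [3.141, -0.0, -3.035]
force: [-0.1, -0.9, -1.4]
grip_width: 0.0594
grip_force: 50.0
```

Run:
```python
from h import *
plan(.54,-.261,.012,.09+np.pi)
for n in("top","side"):
    t=cam(n); np.savez(n+"2.npz",**t); save(t,n+"2.png")
a=cv2.imread("pics/top2.png")[100:280,220:360]; b=cv2.imread("pics/side2.png")[120:250,180:330]
cv2.imwrite("pics/m2.png",np.hstack([cv2.resize(a,(420,540),interpolation=2),cv2.resize(b,(380,329),interpolation=2).__class__(0) if 0 else cv2.copyMakeBorder(cv2.resize(b,(380,329),interpolation=2),0,211,0,0,0)]))
```

```text
t 8.8 ee [ 0.4978 -0.2503  0.1191] rot [ 3.141 -0.    -3.035] F [-0.1 -0.9 -1.4] w 0.0594
shift units [-1.36 -0.51  3.57] turn units [ 0.   -0.    0.14]
```

View pics/m2.png

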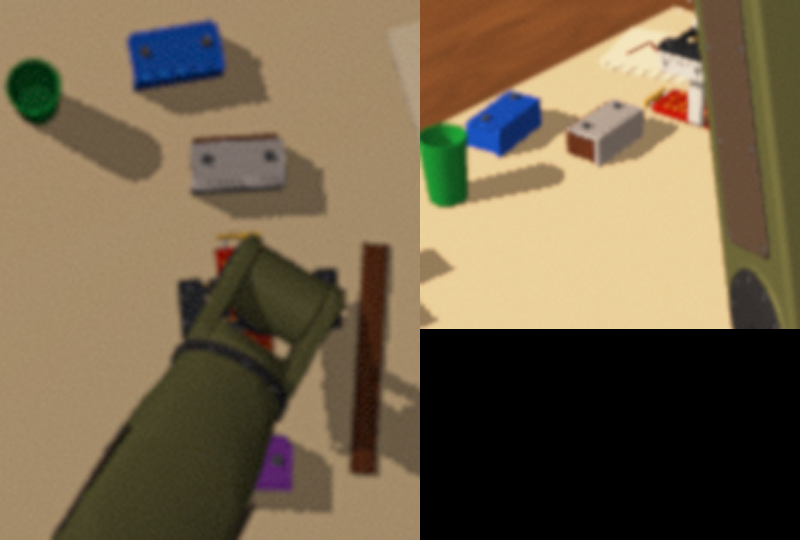

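The brass end (crop 238,238) faces the grey stop and is centred on it (238,165). Next I'll align the yaw and descend short of the face.

>>> send_rows(motion=[[[-0.3,-0.1,0.3],[0,0,0.2],-1],[[-0.5,-0.2,0.7],[0,0,0],-1],[[-0.5,-0.2,0.8],[0,0,0],-1],[[0,0,0.8],[0,0,0],-1],[[0,0,0.6],[0,0,0],-1],[[0,0,0.35],[0,0,0],-1],[[0,0,0],[0,0,0],-1]])

```text
time_s: 9.6
ee_pos: [0.5375, -0.2618, 0.0111]
eef_rot: [3.14, -0.002, -3.063]
force: [-0.6, 0.3, -1.8]
grip_width: 0.0594
grip_force: 50.0
```

>>> send_rows(motion=[[[-0.25,0,0],[0,0,0],-1],[[-0.25,0,0],[0,0,0],-1],[[-0.15,0,0],[0,0,0],-1],[[0,0,0],[0,0,0],-1]])

```text
time_s: 10.0
ee_pos: [0.5583, -0.2607, 0.0134]
eef_rot: [-3.141, 0.001, -3.062]
force: [-0.4, -0.1, -2.0]
grip_width: 0.0595
grip_force: 50.0
```

>>> send_rows(motion=[[[-0.1,0,0],[0,0,0],-1],[[-0.1,0,0],[0,0,0],-1],[[-0.1,0,0],[0,0,0],-1],[[0,0,0],[0,0,0],-1]])

```text
time_s: 10.4
ee_pos: [0.5665, -0.26, 0.0128]
eef_rot: [3.142, -0.0, -3.062]
force: [0.2, 0.5, -1.7]
grip_width: 0.0591
grip_force: 50.0
```

>>> send_rows(motion=[[[-0.1,0,0],[0,0,0],-1],[[-0.1,0,0],[0,0,0],-1],[[0,0,0],[0,0,0],-1]])

```text
time_s: 10.7
ee_pos: [0.5717, -0.2596, 0.0125]
eef_rot: [3.141, -0.002, -3.062]
force: [-4.3, -1.6, -1.0]
grip_width: 0.0591
grip_force: 50.0
```

>>> send_rows(motion=[[[-0.07,0,0],[0,0,0],-1],[[-0.07,0,0],[0,0,0],-1],[[0,0,0],[0,0,0],-1]])

```text
time_s: 11.0
ee_pos: [0.5757, -0.2593, 0.0125]
eef_rot: [3.141, -0.002, -3.062]
force: [-5.3, -1.0, -0.5]
grip_width: 0.0596
grip_force: 50.0
```

>>> send_rows(motion=[[[-0.07,0,0],[0,0,0],-1],[[-0.06,0,0],[0,0,0],-1],[[0,0,0],[0,0,0],-1]])

```text
time_s: 11.3
ee_pos: [0.5772, -0.2592, 0.0116]
eef_rot: [3.14, -0.008, -3.063]
force: [-21.7, -2.8, 2.4]
grip_width: 0.0595
grip_force: 50.0
```

>>> send_rows(motion=[[[-0.05,0,0],[0,0,0],-1],[[0,0,0],[0,0,0],-1]])

```text
time_s: 11.5
ee_pos: [0.5777, -0.259, 0.0113]
eef_rot: [3.139, -0.01, -3.063]
force: [-27.5, -2.5, 3.4]
grip_width: 0.0592
grip_force: 50.0
```

>>> send_rows(motion=[[[-0.08,0,0],[0,0,0],-1],[[0,0,0],[0,0,0],-1],[[0,0,0],[0,0,0],-1]])

```text
time_s: 11.8
ee_pos: [0.5794, -0.2588, 0.0109]
eef_rot: [3.138, -0.012, -3.063]
force: [-30.8, -2.3, 2.5]
grip_width: 0.0593
grip_force: 50.0
```

>>> send_rows(motion=[[[0.25,0,0],[0,0,0],-1],[[0.5,0,0],[0,0,0],-1],[[0.7,0,-0.3],[0,0,0],-1],[[0.7,0,-0.7],[0,0,0],-1],[[0.3,0,-0.9],[0,0,0],-1],[[0,0,-0.9],[0,0,0],-1],[[0,0,-0.7],[0,0,0],-1],[[0,0,0],[0,0,0],-1]])

```text
time_s: 12.6
ee_pos: [0.5123, -0.2651, 0.1208]
eef_rot: [-3.138, 0.005, -3.063]
force: [0.1, 0.3, -2.0]
grip_width: 0.0594
grip_force: 50.0
```

Run:
```python
from h import *
plan(.5,-.26,.12,.08+np.pi)
w=cam("wrist"); np.savez("w4.npz",**w); save(w,"w4.png")
b=cv2.resize(cv2.imread("pics/w4.png")[290:384,180:340],None,fx=4,fy=4,interpolation=2)
t=cam("top"); save(t,"top4.png"); a=cv2.resize(cv2.imread("pics/top4.png")[150:215,260:340],None,fx=6,fy=6,interpolation=2)[:,:160*4]
b=b[:, :480] if b.shape[1]<480 else b[:,80:560]
cv2.imwrite("pics/m4.png",np.vstack([b[:200] if 0 else cv2.resize(b,(480,282)),cv2.resize(a,(390,317)) if 0 else cv2.copyMakeBorder(cv2.resize(a,(390,310)),0,0,0,90,0)]))
```

```text
t 12.6 ee [ 0.5123 -0.2651  0.1208] rot [-3.138  0.005 -3.063] F [ 0.1  0.3 -2. ] w 0.0594
shift units [0.39 0.2  0.03] turn units [-0.03  0.04 -0.01]
```

View pics/m4.png

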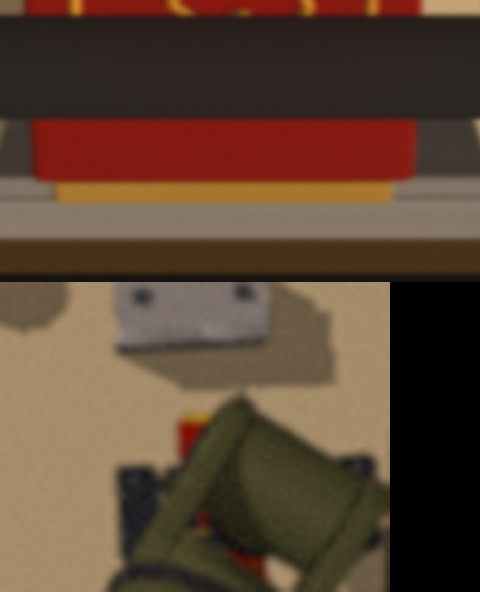

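The wrist crop shows the brass (225,190) flush against the red end, with no dowels visible. Brass is home. Now I'll turn the panel half round.

>>> send_rows(motion=[[[0,0,0],[0,0,0.5],-1],[[0,0,0],[0,0,1],-1],[[0,0,0],[0,0,1],-1],[[0,0,0],[0,0,1],-1],[[0,0,0],[0,0,1],-1],[[0,0,0],[0,0,1],-1],[[0,0,0],[0,0,1],-1],[[0,0,0],[0,0,1],-1],[[0,0,0],[0,0,1],-1],[[0,0,0],[0,0,1],-1],[[0,0,0],[0,0,1],-1],[[0,0,0],[0,0,1],-1]])

```text
time_s: 13.9
ee_pos: [0.5105, -0.264, 0.1159]
eef_rot: [-3.14, -0.002, 1.836]
force: [0.3, 0.2, -2.3]
grip_width: 0.0593
grip_force: 50.0
```

>>> send_rows(motion=[[[0,0,0],[0,0,1],-1],[[0,0,0],[0,0,1],-1],[[0,0,0],[0,0,1],-1],[[0,0,0],[0,0,1],-1],[[0,0,0],[0,0,1],-1],[[0,0,0],[0,0,1],-1],[[0,0,0],[0,0,1],-1],[[0,0,0],[0,0,1],-1],[[0,0,0],[0,0,1],-1],[[0,0,0],[0,0,1],-1],[[0,0,0],[0,0,1],-1],[[0,0,0],[0,0,1],-1]])

```text
time_s: 15.1
ee_pos: [0.5105, -0.264, 0.1159]
eef_rot: [-3.139, 0.001, 0.396]
force: [0.4, -0.9, -1.2]
grip_width: 0.0592
grip_force: 50.0
```

>>> send_rows(motion=[[[0,0,0],[0,0,1],-1],[[0,0,0],[0,0,1],-1],[[0,0,0],[0,0,0.7],-1],[[0,0,0],[0,0,0],-1]])

```text
time_s: 15.5
ee_pos: [0.5105, -0.264, 0.1161]
eef_rot: [-3.14, 0.002, 0.076]
force: [-0.5, 0.8, -2.6]
grip_width: 0.0594
grip_force: 50.0
```

Run:
```python
from h import *
plan(.535,-.263,.012,.08)
w=cam("wrist"); np.savez("w5.npz",**w); save(w,"w5.png")
for f in("w2","w3","w4","w5"):
    c=dict(np.load(f+".npz")); h=cv2.cvtColor(c["pixels"],cv2.COLOR_RGB2HSV).astype(int)
    col=slice(247,263); red=((h[...,0]<10)|(h[...,0]>170))&(h[...,1]>170)&(h[...,2]>60); dark=h[...,2]<45
    print(f,"red top row",np.where(red[60:120,col].mean(1)>.5)[0][:1]+60,"black rows",(np.where(dark[30:110,col].mean(1)>.5)[0]+30)[[0,-1]], "red cols@150",np.where(red[150])[0][[0,-1]], "@95",np.where(red[95])[0][[0,-1]])
```

```text
t 15.5 ee [ 0.5105 -0.264   0.1161] rot [-3.14e+00  2.00e-03  7.60e-02] F [-0.5  0.8 -2.6] w 0.0594
shift units [0.82 0.03 3.47] turn units [-0.01  0.02 -0.04]
w2 red top row [89] black rows [60 71] red cols@150 [200 310] @95 [197 312]
w3 red top row [89] black rows [60 71] red cols@150 [200 447] @95 [197 471]
w4 red top row [85] black rows [56 67] red cols@150 [201 310] @95 [199 312]
w5 red top row [84] black rows [55 67] red cols@150 [200 310] @95 [198 312]
```

>>> send_rows(motion=[[[0.2,0,0.3],[0,0,0],-1],[[0.3,0,0.8],[0,0,0],-1],[[0.2,0,0.8],[0,0,0],-1],[[0,0,0.8],[0,0,0],-1],[[0,0,0.6],[0,0,0],-1],[[0,0,0.17],[0,0,0],-1],[[0,0,0],[0,0,0],-1]], squeeze=60)

```text
time_s: 16.25
ee_pos: [0.5317, -0.2625, 0.0127]
eef_rot: [-3.141, 0.001, 0.078]
force: [-0.3, -0.0, -1.3]
grip_width: 0.0595
grip_force: 60.0
```

>>> send_rows(motion=[[[0.2,0,0],[0,0,0],-1],[[0.2,0,0],[0,0,0],-1],[[0.15,0,0],[0,0,0],-1],[[0.1,0,0],[0,0,0],-1],[[0.1,0,0],[0,0,0],-1],[[0,0,0],[0,0,0],-1]])

```text
time_s: 16.85
ee_pos: [0.5547, -0.261, 0.0138]
eef_rot: [3.141, -0.0, 0.077]
force: [0.6, 0.5, -1.3]
grip_width: 0.0596
grip_force: 60.0
```

>>> send_rows(motion=[[[0.08,0,0],[0,0,0],-1],[[0.08,0,0],[0,0,0],-1],[[0,0,0],[0,0,0],-1]])

```text
time_s: 17.15
ee_pos: [0.5594, -0.2607, 0.0138]
eef_rot: [3.141, -0.0, 0.077]
force: [-0.8, 0.9, -1.8]
grip_width: 0.0596
grip_force: 60.0
```

>>> send_rows(motion=[[[0.08,0,0],[0,0,0],-1],[[0.08,0,0],[0,0,0],-1],[[0,0,0],[0,0,0],-1]])

```text
time_s: 17.45
ee_pos: [0.5638, -0.2604, 0.0136]
eef_rot: [-3.141, 0.001, 0.077]
force: [-2.2, -0.5, -1.4]
grip_width: 0.0595
grip_force: 60.0
```

>>> send_rows(motion=[[[0.08,0,0],[0,0,0],-1],[[0.08,0,0],[0,0,0],-1],[[0,0,0],[0,0,0],-1]])

```text
time_s: 17.75
ee_pos: [0.5682, -0.26, 0.0134]
eef_rot: [-3.141, 0.002, 0.077]
force: [-4.6, -1.4, -0.6]
grip_width: 0.0592
grip_force: 60.0
```

>>> send_rows(motion=[[[0.07,0,0],[0,0,0],-1],[[0.07,0,0],[0,0,0],-1],[[0,0,0],[0,0,0],-1]])

```text
time_s: 18.05
ee_pos: [0.5719, -0.2598, 0.0132]
eef_rot: [-3.141, 0.003, 0.077]
force: [-8.1, -1.9, -0.6]
grip_width: 0.0593
grip_force: 60.0
```

>>> send_rows(motion=[[[0.07,0,0],[0,0,0],-1],[[0.05,0,0],[0,0,0],-1],[[0,0,0],[0,0,0],-1]])

```text
time_s: 18.35
ee_pos: [0.5722, -0.2597, 0.0121]
eef_rot: [-3.139, 0.011, 0.077]
force: [-28.7, -4.1, 3.5]
grip_width: 0.0592
grip_force: 60.0
```

>>> send_rows(motion=[[[0.07,0,0],[0,0,0],-1],[[0,0,0],[0,0,0],-1]])

```text
time_s: 18.55
ee_pos: [0.5736, -0.2597, 0.0118]
eef_rot: [-3.139, 0.012, 0.076]
force: [-34.1, -5.5, 4.1]
grip_width: 0.0595
grip_force: 60.0
```

>>> send_rows(motion=[[[0.05,0,0],[0,0,0],-1],[[0,0,0],[0,0,0],-1]])

```text
time_s: 18.75
ee_pos: [0.5748, -0.2596, 0.0117]
eef_rot: [-3.138, 0.013, 0.076]
force: [-33.9, -5.9, 3.7]
grip_width: 0.059
grip_force: 60.0
```

Run:
```python
from h import *
print(get_obs()["force"])
c=cam("wrist"); np.savez("w6.npz",**c); save(c,"w6.png"); h=cv2.cvtColor(c["pixels"],cv2.COLOR_RGB2HSV)
print(h[50:96,255,:][::2].tolist())
```

```text
[-33.85169939  -5.90461532   3.74968868]
[[14, 54, 117], [14, 56, 96], [16, 54, 137], [14, 51, 134], [14, 52, 132], [14, 52, 133], [13, 52, 133], [13, 51, 134], [14, 52, 133], [14, 52, 132], [13, 53, 129], [14, 57, 85], [14, 56, 59], [14, 59, 56], [10, 68, 34], [9, 64, 28], [4, 66, 27], [5, 57, 27], [4, 76, 27], [5, 100, 28], [2, 203, 68], [2, 204, 85], [3, 208, 87]]
```

Force rose sharply to about 34 N and the black strip now touches red with no gap in the wrist pixels (rows 78–90). Black is home. Next I'll back off, lift, and head to a viewing spot beside the rack.

>>> send_rows(motion=[[[-0.3,0,0],[0,0,0],-1],[[-0.6,0,-0.1],[0,0,0],-1],[[-0.6,0,-0.5],[0,0,0],-1],[[-0.2,0,-0.9],[0,0,0],-1],[[0,0,-0.95],[0,0,0],-1],[[0,0,-0.95],[0,0,0],-1],[[0,0,-0.95],[0,0,0],-1],[[0,0,-0.95],[0,0,0],-1],[[0,-0.3,-0.9],[0,0,0],-1],[[0,-0.6,-0.6],[0,0,0],-1],[[0,-0.9,-0.2],[0,0,0],-1]])

```text
time_s: 19.9
ee_pos: [0.5257, -0.2094, 0.226]
eef_rot: [3.14, -0.003, 0.076]
force: [0.4, -0.1, -2.5]
grip_width: 0.0595
grip_force: 60.0
```

```bash
python3 -c "
from h import *
plan(.594,.152,.22,-.218)"
```

```text
t 19.9 ee [ 0.5257 -0.2094  0.226 ] rot [ 3.14e+00 -3.00e-03  7.60e-02] F [ 0.4 -0.1 -2.5] w 0.0595
shift units [  3.18 -11.84   0.19] turn units [ 0.01 -0.03  2.45]
```

>>> send_rows(motion=[[[0.25,-0.95,0],[0,0,0],-1],[[0.25,-0.95,0],[0,0,0],-1],[[0.25,-0.95,0],[0,0,0],-1],[[0.25,-0.95,0],[0,0,0],-1],[[0.25,-0.95,0],[0,0,0],-1],[[0.25,-0.95,0],[0,0,0],-1],[[0.25,-0.95,0],[0,0,0],-1],[[0.25,-0.95,0],[0,0,0],-1],[[0.25,-0.95,0],[0,0,0],-1],[[0.25,-0.95,0],[0,0,0],-1],[[0.25,-0.95,0],[0,0,0],-1],[[0.25,-0.9,0],[0,0,0],-1]])

```text
time_s: 21.1
ee_pos: [0.5889, 0.1388, 0.2239]
eef_rot: [-3.141, -0.001, 0.077]
force: [-0.0, 0.7, -1.7]
grip_width: 0.0592
grip_force: 60.0
```

>>> send_rows(motion=[[[0.15,-0.4,0],[0,0,0.5],-1],[[0,0,0],[0,0,1],-1],[[0,0,0],[0,0,0.9],-1],[[0,0,0],[0,0,0],-1]])

```text
time_s: 21.5
ee_pos: [0.5923, 0.1499, 0.2238]
eef_rot: [-3.141, -0.0, -0.213]
force: [0.6, 0.1, -1.6]
grip_width: 0.0593
grip_force: 60.0
```

Run:
```python
from h import *
plan(.594,.152,.22,-.218)
c=cam("wrist"); np.savez("w7.npz",**c); save(c,"w7.png")
t=cam("side"); np.savez("s7.npz",**t); save(t,"s7.png")
```

```text
t 21.5 ee [0.5923 0.1499 0.2238] rot [-3.141 -0.    -0.213] F [ 0.6  0.1 -1.6] w 0.0593
shift units [ 0.04 -0.08  0.13] turn units [-0.   -0.    0.05]
```

View pics/w7.png

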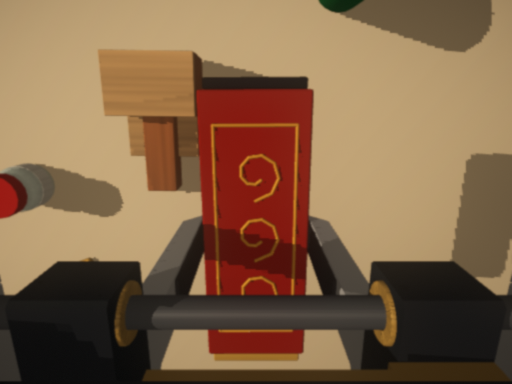

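The wrist view shows the rack head top at (102–195, 50–115), the tongue at (145–180, 115–190), and the panel with both strips closed. I'll measure the rack and the panel with rays at their heights.

Run:
```python
from h import *
c=dict(np.load("w7.npz")); hsv=cv2.cvtColor(c["pixels"],cv2.COLOR_RGB2HSV).astype(int); H,S,V=hsv[...,0],hsv[...,1],hsv[...,2]
print(hsv[160,140:186:3].tolist()); print(hsv[106:126:2,115].tolist()); print(hsv[80,98:106].tolist(),hsv[80,190:206:2].tolist()); print(hsv[182:196:2,162].tolist())
tong=sub((S>165)&(H<14),138,186,118,196)
L,Rr=[],[]
for v in range(128,186):
    u=np.where(tong[v])[0]; L.append(ray(c,u.min()-.5,v,.03)[:2]); Rr.append(ray(c,u.max()+.5,v,.03)[:2])
L,Rr=np.array(L),np.array(Rr)
for q in(L,Rr):
    f=np.polyfit(q[:,0],q[:,1],1); print("tongue yaw",np.arctan(f[0]),"y at x=.62",np.polyval(f,.62))
print("width",np.linalg.norm(L-Rr,axis=1).mean())
r=rr(c,tong,.03)
z=get_obs()["ee_pos"][2]+.011
pan=sub(((H<10)|(H>170))&(S>170)&(V>60),190,320,92,212)
L,Rr=[],[]
for v in range(100,205):
    u=np.where(pan[v])[0]; L.append(ray(c,u.min()-.5,v,z)[:2]); Rr.append(ray(c,u.max()+.5,v,z)[:2])
L,Rr=np.array(L),np.array(Rr)
for q in(L,Rr): print("panel yaw",np.arctan(np.polyfit(q[:,0],q[:,1],1)[0]))
e=get_obs(); yaw=e["eef_rot"][2]; ex=np.array([np.cos(yaw),np.sin(yaw)]); ey=np.array([-ex[1],ex[0]])
print("panel mid lateral offset",(((L+Rr)/2-e["ee_pos"][:2])@ey).mean(),"width",np.linalg.norm(L-Rr,axis=1).mean())
w=ray(c,255,89.5,z)[:2]; print("red front end ahead of TCP",(w-e["ee_pos"][:2])@ex)
```

```text
[[18, 96, 197], [18, 98, 196], [12, 156, 150], [12, 179, 137], [11, 178, 135], [11, 179, 135], [11, 179, 138], [11, 181, 137], [11, 182, 129], [11, 180, 136], [11, 181, 135], [11, 181, 120], [12, 170, 66], [12, 165, 65], [17, 110, 114], [17, 108, 116]]
[[16, 147, 161], [16, 148, 164], [16, 147, 170], [16, 149, 175], [16, 145, 172], [18, 103, 184], [18, 96, 197], [18, 96, 197], [18, 96, 197], [18, 96, 197]]
[[18, 95, 195], [18, 98, 193], [17, 110, 185], [16, 135, 172], [16, 147, 165], [16, 148, 164], [16, 148, 165], [16, 148, 165]] [[16, 149, 161], [16, 151, 145], [14, 153, 80], [12, 163, 64], [12, 170, 63], [12, 166, 60], [12, 125, 45], [11, 100, 41]]
[[11, 177, 137], [12, 177, 137], [11, 177, 137], [12, 177, 137], [13, 144, 143], [18, 99, 193], [18, 98, 196]]
tongue yaw -0.19964582787609103 y at x=.62 0.2761618259381988
tongue yaw -0.26326481746852215 y at x=.62 0.23797216149514674
width 0.03773512088514372
203 c [0.6297 0.2534] size [0.0392 0.0841] ang 78.0
panel yaw -0.19351479100698363
panel yaw -0.20543740647275313
panel mid lateral offset 0.0009133487166496108 width 0.05879052067448228
red front end ahead of TCP 0.07996399222359656
```

Run:
```python
from h import *
c=dict(np.load("w7.npz")); hsv=cv2.cvtColor(c["pixels"],cv2.COLOR_RGB2HSV).astype(int); H,S,V=hsv[...,0],hsv[...,1],hsv[...,2]
def fits(m,vs,z,name,x0):
    L,Rr=[],[]
    for v in vs:
        u=np.where(m[v])[0]; L.append(ray(c,u.min()-.5,v,z)[:2]); Rr.append(ray(c,u.max()+.5,v,z)[:2])
    for q in map(np.array,(L,Rr,(np.array(L)+Rr)/2)):
        f=np.polyfit(q[:,0],q[:,1],1); print(name,"yaw",round(np.arctan(f[0]),4),"y at",x0,round(np.polyval(f,x0),4),"rms",round(np.std(q[:,1]-np.polyval(f,q[:,0])),5))
    print(" width",np.linalg.norm(np.array(L)-Rr,axis=1).mean())
fits(sub((S>165)&(H<14)&(V>100),138,186,118,196),range(128,184),.03,"tongue",.674)
fits(sub((S>125)&(V>110),95,201,45,118),range(58,110),.058,"head",.674)
m=sub((S>125)&(V>110),95,201,45,118); q=[]
for u in list(range(107,140))+list(range(183,192)): q.append(ray(c,u,np.where(m[:,u])[0].max()+.5,.058)[:2])
q=np.array(q); f=np.polyfit(q[:,1],q[:,0],1); print("front edge yaw",-np.arctan(f[0]),"x at y=.24",np.polyval(f,.24))
t=sub((S>165)&(H<14)&(V>100),138,186,118,196); q=np.array([ray(c,u,np.where(t[:,u])[0].max()+.5,.03)[:2] for u in range(151,176)]);print("tongue end",q.mean(0))
```

```text
tongue yaw -0.2 y at 0.674 0.2652 rms 0.00046
tongue yaw -0.2293 y at 0.674 0.2297 rms 0.00036
tongue yaw -0.2147 y at 0.674 0.2475 rms 0.00027
 width 0.033351908774239915
head yaw -0.2245 y at 0.674 0.2955 rms 0.00029
head yaw -0.027 y at 0.674 0.1909 rms 0.00183
head yaw -0.1258 y at 0.674 0.2421 rms 0.00092
 width 0.09747240389749508
front edge yaw -0.242976920334674 x at y=.24 0.6731080400390657
tongue end [0.58980692 0.26489364]
```

Run:
```python
from h import *
for f,e,yaw in(("w2",(.4779,-.0382,.0486),.365),("w7",(.5923,.1499,.2238),-.213)):
    c=dict(np.load(f+".npz")); h=cv2.cvtColor(c["pixels"],cv2.COLOR_RGB2HSV).astype(int)
    m=sub(((h[...,0]<10)|(h[...,0]>170))&(h[...,1]>170)&(h[...,2]>60),205,305,95,280)&(c["depth"]>0)
    p=pts(c)[m]-e; x=p[:,:2]@[np.cos(yaw),np.sin(yaw)]; y=p[:,:2]@[-np.sin(yaw),np.cos(yaw)]
    k=np.linalg.lstsq(np.c_[np.ones(len(x)),x,y],p[:,2],rcond=None)[0]; print(f,len(x),"top above TCP",k)
plan(.5628,.2717,.12,-.23)
```

```text
w2 15890 top above TCP [ 0.01136126  0.0036956  -0.00219987]
w7 15884 top above TCP [ 0.01014671 -0.00379956 -0.0001292 ]
t 21.6 ee [0.5923 0.1496 0.2238] rot [-3.141 -0.    -0.208] F [ 0.1 -0.2 -1.3] w 0.0592
shift units [-1.8  -3.78  3.46] turn units [-0.   -0.    0.18]
```

The panel is level in the grip. Next I'll move to the standoff above the tongue.

>>> send_rows(motion=[[[-0.4,-0.8,0.3],[0,0,0.15],-1],[[-0.5,-0.9,0.7],[0,0,0],-1],[[-0.5,-0.9,0.8],[0,0,0],-1],[[-0.4,-0.8,0.8],[0,0,0],-1],[[0,-0.38,0.6],[0,0,0],-1],[[0,0,0.2],[0,0,0],-1],[[0,0,0],[0,0,0],-1]])

```text
time_s: 22.3
ee_pos: [0.5649, 0.2716, 0.1213]
eef_rot: [3.141, 0.001, -0.228]
force: [0.3, -0.2, -1.4]
grip_width: 0.0593
grip_force: 60.0
```

Run:
```python
from h import *
plan(.5628,.2717,.0365,-.23)
c=cam("wrist"); np.savez("w8.npz",**c); save(c,"w8.png")
```

```text
t 22.3 ee [0.5649 0.2716 0.1213] rot [ 3.141e+00  1.000e-03 -2.280e-01] F [ 0.3 -0.2 -1.4] w 0.0593
shift units [-0.07  0.01  2.83] turn units [0.01 0.01 0.02]
```

View pics/w8.png

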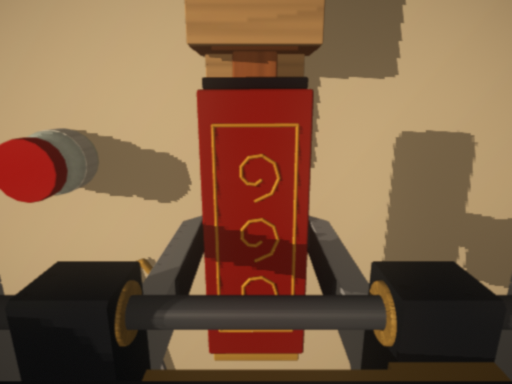

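The head front (188–322, centre 255), the tongue (232–277) and the panel (200–310) are lined up in the wrist view. The jar at (30,170) is well clear. Next I'll descend and insert.

>>> send_rows(motion=[[[-0.1,0,0.4],[0,0,0],-1],[[0,0,0.7],[0,0,0],-1],[[0,0,0.7],[0,0,0],-1],[[0,0,0.6],[0,0,0],-1],[[0,0,0.3],[0,0,0],-1],[[0,0,0.1],[0,0,0],-1],[[0,0,0],[0,0,0],-1],[[0,0,0],[0,0,0],-1]])

```text
time_s: 23.15
ee_pos: [0.5626, 0.2729, 0.0388]
eef_rot: [-3.141, -0.001, -0.229]
force: [1.0, -0.1, -2.0]
grip_width: 0.0592
grip_force: 60.0
```

Run:
```python
from h import *
plan(.5628,.2717,.0365,-.23)
```

```text
t 23.15 ee [0.5626 0.2729 0.0388] rot [-3.141e+00 -1.000e-03 -2.290e-01] F [ 1.  -0.1 -2. ] w 0.0592
shift units [0.02 0.04 0.08] turn units [-0.01 -0.01  0.01]
```

>>> send_rows(motion=[[[0,0.03,0.08],[0,0,0],-1],[[0.2,0,0],[0,0,0],-1],[[0.25,0,0],[0,0,0],-1],[[0.25,0,0],[0,0,0],-1],[[0.2,0,0],[0,0,0],-1],[[0.15,0,0],[0,0,0],-1],[[0,0,0],[0,0,0],-1]])

```text
time_s: 23.85
ee_pos: [0.593, 0.2645, 0.0352]
eef_rot: [-3.142, 0.0, -0.23]
force: [0.5, 0.0, -2.8]
grip_width: 0.0593
grip_force: 60.0
```

>>> send_rows(motion=[[[0.2,0,0],[0,0,0],-1],[[0.2,0,0],[0,0,0],-1],[[0.2,0,0],[0,0,0],-1],[[0,0,0],[0,0,0],-1]])

```text
time_s: 24.25
ee_pos: [0.6108, 0.2604, 0.0353]
eef_rot: [-3.142, -0.0, -0.23]
force: [-0.0, 0.0, -1.9]
grip_width: 0.0593
grip_force: 60.0
```

>>> send_rows(motion=[[[0.2,0,0],[0,0,0],-1],[[0.2,0,0],[0,0,0],-1],[[0.2,0,0],[0,0,0],-1],[[0.2,0,0],[0,0,0],-1],[[0.1,0,0],[0,0,0],-1],[[0,0,0],[0,0,0],-1]])

```text
time_s: 24.85
ee_pos: [0.6367, 0.2543, 0.0352]
eef_rot: [3.142, 0.0, -0.23]
force: [0.2, -0.0, -2.5]
grip_width: 0.0597
grip_force: 60.0
```

>>> send_rows(motion=[[[0.08,0,0],[0,0,0],-1],[[0.08,0,0],[0,0,0],-1],[[0,0,0],[0,0,0],-1]])

```text
time_s: 25.15
ee_pos: [0.6413, 0.2535, 0.0354]
eef_rot: [-3.141, -0.0, -0.229]
force: [0.2, -0.1, -1.7]
grip_width: 0.0596
grip_force: 60.0
```

>>> send_rows(motion=[[[0.08,0,0.03],[0,0,0],-1],[[0.06,0,0],[0,0,0],-1],[[0,0,0],[0,0,0],-1]])

```text
time_s: 25.45
ee_pos: [0.6449, 0.2526, 0.0342]
eef_rot: [3.141, 0.001, -0.229]
force: [-3.7, 1.4, -1.4]
grip_width: 0.0587
grip_force: 60.0
```

>>> send_rows(motion=[[[0.06,0,0],[0,0,0],-1],[[0.06,0,0],[0,0,0],-1],[[0,0,0],[0,0,0],-1]])

```text
time_s: 25.75
ee_pos: [0.6451, 0.2527, 0.0333]
eef_rot: [3.139, 0.009, -0.229]
force: [-25.0, 3.1, 3.2]
grip_width: 0.0591
grip_force: 60.0
```

Contact with the back came at the expected place. Next I'll relax, settle onto the floor, release and retreat.

>>> send_rows(motion=[[[-0.06,0,0.02],[0,0,0],-1],[[0,0,0],[0,0,0],-1]])

```text
time_s: 25.95
ee_pos: [0.645, 0.2527, 0.0333]
eef_rot: [3.14, 0.004, -0.229]
force: [-13.9, 2.0, 0.7]
grip_width: 0.0594
grip_force: 60.0
```

>>> send_rows(motion=[[[0,0,0],[0,0,0],0.6],[[0,0,0],[0,0,0],0.6],[[0,0,0],[0,0,0],0.6],[[0,0,0],[0,0,0],0.6],[[0,0,0],[0,0,0],0.6]])

```text
time_s: 26.45
ee_pos: [0.6471, 0.2521, 0.0339]
eef_rot: [-3.141, -0.0, -0.229]
force: [-0.3, 0.2, 1.2]
grip_width: 0.0757
grip_force: 0.0
```

Run:
```python
from h import *
plan(.6448,.2535,.035,-.23)
c=cam("wrist"); np.savez("w9.npz",**c); save(c,"w9.png")
h=cv2.cvtColor(c["pixels"],cv2.COLOR_RGB2HSV).astype(int); H,S,V=h[...,0],h[...,1],h[...,2]
pan=sub(((H<10)|(H>170))&(S>170)&(V>60),190,330,60,280)
L=[];Rr=[]
for v in range(120,200):
    u=np.where(pan[v])[0]
    if len(u): L.append(ray(c,u.min()-.5,v,.044)[:2]); Rr.append(ray(c,u.max()+.5,v,.044)[:2])
M=(np.array(L)+Rr)/2; f=np.polyfit(M[:,0],M[:,1],1); print("panel yaw",np.arctan(f[0]),"y at .6448",np.polyval(f,.6448))
```

```text
t 26.45 ee [0.6471 0.2521 0.0339] rot [-3.141 -0.    -0.229] F [-0.3  0.2  1.2] w 0.0757
shift units [-0.08 -0.03 -0.04] turn units [-0.   -0.    0.01]
panel yaw -0.10578617107937079 y at .6448 0.24996121065554913
```

>>> send_rows(motion=[[[0,0,0],[0,0,0],0.7],[[0,0,-0.3],[0,0,0],0.7],[[0,0,-0.6],[0,0,0],0.7],[[0,0,-0.9],[0,0,0],0.7],[[0,0,-0.9],[0,0,0],0.7],[[-0.5,0,-0.9],[0,0,0],0.7],[[-0.8,0,-0.9],[0,0,0],0.7],[[-0.8,0,-0.9],[0,0,0],0.7],[[-0.8,0,-0.5],[0,0,0],0.7],[[-0.6,0,0],[0,0,0],0.7],[[0,0,0],[0,0,0],0.7]])

```text
time_s: 27.6
ee_pos: [0.5435, 0.2767, 0.2126]
eef_rot: [-3.14, -0.001, -0.228]
force: [0.1, -0.4, 0.5]
grip_width: 0.0796
grip_force: 0.0
```

Run:
```python
from h import *
e=get_obs(); print(e["ee_pos"],e["time_s"])
c=cam("wrist"); save(c,"w10.png"); t=cam("side"); save(t,"s10.png")
a=cv2.imread("pics/w10.png")[:, 60:460]; b=cv2.resize(cv2.imread("pics/s10.png")[180:290,100:215],(400,384),interpolation=2)
cv2.imwrite("pics/m10.png",np.hstack([a,b]))
```

```text
[0.54350777 0.27670756 0.2125997 ] 27.6
```

View pics/m10.png

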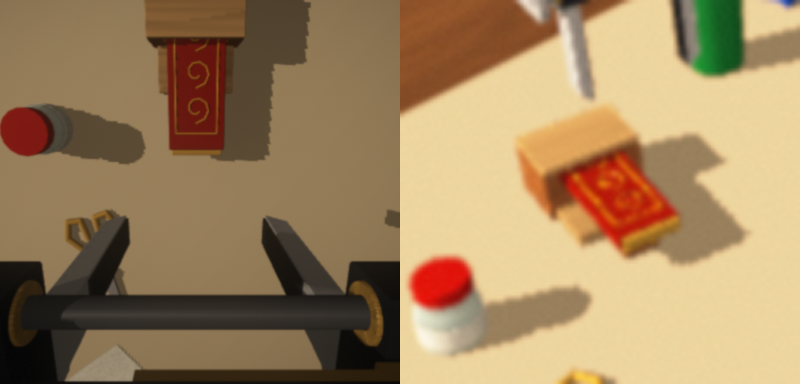

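The panel is in the slot, painted side up, on the tongue (crop 197,95). The brass is flush (197,152) and nothing else has moved. I'll check the depth, then hand in.

Run:
```python
from h import *
c=cam("wrist"); p=ray(c,257,154,.043)[:2]; ex=np.array([.9757,-.219]); s=(p-[.675,.2465])@ex
print("brass outer face s (want -.117):",s)
if abs(s+.117)<.005: print(hand_in())
```

```text
brass outer face s (want -.117): -0.11306243259638307
the job is handed in; nothing more can be done
None
```

The job is handed in: both strips were pressed home on the steel stop, brass first and then black. The panel then went into the rack slot painted side up until it touched the back, and was released. In the last pictures the gripper is clear and nothing else looks moved.

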